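Read the incubated filter dishes

TASK

Pull the incubator's drop door fully down, which swings its level shelf of filter dishes out. Taking the dishes one after another in the order blue, green, yellow (one colour may be missing), lift each to the reading camera's viewing point midway between the two orange pointer tips, hold it there level and still for two full seconds, and then lay it flat on the white tray, each beside the others and let go. When every dish lies on the tray, push the door back up until it is fully shut, and leave the bottles, the beaker and the grey box alone.

Things in the scene. Friction and masses are not known exactly. Their poses are not given: they have to be found in the camera images.
- door (a joint): angle of the incubator's bottom-hinged white front door with green window: 0 shut (upright), 1.57 fully down (level). Stays wherever it is left; about 3 to 8 N at its tab move it. Starts shut. The door carries the dish shelf on two arms behind it; a linkage keeps the shelf level while it swings out and down with the door, and back in as the door is pushed up.
- incubator: fixed white box 240 deep (x) x 360 wide (y) x 205 mm tall, open only at its front, which faces its -x; origin at the centre of its underside. With the door down the shelf's dishes stand in a row 80 mm in front of the hinge; shelf floor then 121 mm above the table, rim 7 mm high along its front and back only, front edge 124 mm in front of the hinge.
- door_hinge (a point): middle of the hinge line, fixed at the foot of the incubator's front, 50 mm above the table. Axes: x points into the incubator, y along the hinge line, z up. The door panel is 135 mm long from the hinge and 15 mm thick.
- door_tab (a point): grip point on the door's blue pull tab, 175 mm from the hinge line and 21 mm outside the hinge plane; x inward through the door, y along the hinge, z hinge to free edge. The tab is 36 mm wide (y), 12 mm thick, at mid-door, and ends 190 mm from the hinge, 55 mm past the panel's edge. It can be pinched by its two sides from above at any door angle, the fingers turning on it.
- view (a point): viewing point for a dish's centre, 190 mm above the table, midway between the two orange pointer tips (144 mm apart along its x axis). The reader below it is a fixed black slab 260 (x) x 100 (y) x 30 mm with an upward lens and two 197 mm tall posts 108 mm either side (x) of the middle; z up.
- tray: loose white tray 300 (x) x 130 (y) x 14 mm, 0.5 to 0.85 kg, floor and walls 5 mm thick, lying on the table; origin at the centre of its underside, z up. A dish lying on it has its centre 14 mm above the origin.
- dish_blue: closed membrane-filter dish, a rigid disc 54 mm in diameter and 18 mm thick, blue with a white band round its lower half and a paper ring on top; origin at the centre of the disc, z along its axis. Stands flat on the incubator's shelf behind the door (three places 92 mm apart along the hinge line); only two or three of the three dishes are there.
- dish_green: closed membrane-filter dish, a rigid disc 54 mm in diameter and 18 mm thick, green with a white band round its lower half and a paper ring on top; origin at the centre of the disc, z along its axis. Stands flat on the incubator's shelf behind the door (three places 92 mm apart along the hinge line); only two or three of the three dishes are there.
- dish_yellow: closed membrane-filter dish, a rigid disc 54 mm in diameter and 18 mm thick, yellow with a white band round its lower half and a paper ring on top; origin at the centre of the disc, z along its axis. Stands flat on the incubator's shelf behind the door (three places 92 mm apart along the hinge line); only two or three of the three dishes are there.
- bottle_big: bystander, not to be moved: clear lab bottle with blue cap, 66 mm wide, 130 mm tall; origin at the centre of its underside
- bottle_small: bystander, not to be moved: clear lab bottle with blue cap, 52 mm wide, 100 mm tall; origin at the centre of its underside
- beaker: bystander, not to be moved: open glass cup, 64 mm wide, 75 mm tall; origin at the centre of its underside
- filter_box: bystander, not to be moved: grey box with blue lid, 90 x 70 x 46 mm; origin at the centre of its underside

How it is judged:
By the outcome, as a careful person would: the job done as asked, in the order asked, and still so for the second after the job is handed in, with the robot touching nothing.
Of dish_blue, dish_green, dish_yellow only 2 to 3 are there at a start; the rules pass over those that are not, and their reading is None.
At some moment in a run one of tray may be knocked a few centimetres aside while the robot is not near it.
Once in a run the grip may slacken for a moment while it holds something.
It also fails if it takes over 210 s, if anything falls off the work surface, if the arm or the gripper's body presses on something with over 40 N, if the wrist force passes 120 N, or if a joint passes its speed limit or range.

ROBOT

A 6-joint arm with a two-finger parallel gripper is mounted at the origin on the work surface. World frame = base frame: x ahead of the robot, y to its left, z up, the work surface at z = 0. Lengths are in m, angles in rad, forces in N, time in s.
With the tool pointing down it reaches from about 0.3 to 0.875 m from the base axis. Payload 4.2 kg.
Tool frame: the origin (TCP) lies between the finger pads; the fingertips stand 22 mm ahead of it and the grasp point (between the pads) lies 3 mm ahead of it (r.tip_reach is the z of the fingertips in the tool frame, in m); z points along the fingers, y is the line along which they close (so a half turn about z gives the same grasp; the last joint's range is limited). The gripper opens to 85 mm and grips with 20 to 120 N. Pads are 22 mm wide; open, the fingers measure 114 mm over their backs; the gripper's body (76 mm by 85 mm) begins 54 mm behind the grasp point. The pads swing forward as they close: fully open they stand 13 mm farther back than shut.
Start: joints at [-1.32, 0.32, 1.565, -0, 1.257, -0.02], TCP at [0.154, -0.554, 0.253] pointing down, gripper open.
Joint ranges: [-3.11, 3.11], [-0.84, 2.01], [0.21, 2.61], [-1.34, 4.49], [0.05, 2.63], [-2.56, 2.56]. Speed limits (rad/s): [2.57, 2.57, 3.14, 3.14, 3.14, 3.14].

INTERFACE

Orientations are given as a rotation vector (axis times angle).
In Python, from rig import r gives the robot as it stands. Calls block until the motion is done:
- r.reach(position, orientation): joint-space move of the TCP to a pose.
- r.movel(position, attitude=None, speed=0.15): straight line of the TCP; attitude=None keeps the orientation; speed is the mean speed in m/s.
- r.goto_joints(angles): joint-space move.
- r.gripper_to(opening, grasp_force=None): finger opening in m; grasp_force is the grip in N (None keeps the last); returns when the fingers have stopped.
- r.dwell(seconds).
- r.solve_ik(position, orientation): joint angles nearest the present ones, or None.
- r.get_state(): the state.
- r.grab_frame(name): name is "scene" or "top" or "wrist"; returns a dict with "color" (420x560x3 uint8, red, green, blue), "K" (3x3 intrinsics, pixels), "distortion" ([k1, k2, p1, p2, k3] as OpenCV has them; the pictures are not rectified), "R" (3x3) and "t" (3): a world point X has camera coordinates R X + t. Camera axes: x right, y down, z forward; pixel columns grow to the right and rows downward; lengths in m; the calibration is good to about 2 mm. A picture is of the moment at which its call begins. There is no depth.
A pose or a line that the arm cannot do raises r.IKError and nothing moves.
- r.job_done(): hands the job in; it is judged then, once.
The state is a dict: "clock": time; "joint_pos": joint angles; "dq": joint speeds; "tau": joint torques, N m; "eef_pos": TCP position; "orientation": TCP orientation; "contact_force": force on the tool from outside, world axes, zero at the start; "wrist_torque": the same for the moment, N m; "gripper_width": finger opening in m; "finger_force": force on a finger pad.
Only numpy, scipy, OpenCV 4.12 (cv2) and the standard library are available. Lean on these libraries where they do the work, as an engineer would, in place of code of your own. Each camera call takes 0.05 s, during which the arm holds its last target. There are 200 camera calls.

## Working session

There is one attempt and no reset: what is moved stays moved. The work goes in short steps, each a Python script; the robot and the scene stay as the last script left them, time stands still between calls to the robot, and variables do not carry over. Pictures are saved under pics/ and viewed, at most 14 in all, crops included, and the job is handed in when it is done.

```bash
ls; mkdir -p pics; python3 - <<'E'
from rig import r
import cv2
for n in("scene","top"):
    f=r.grab_frame(n); cv2.imwrite(f"pics/{n}0.png",cv2.cvtColor(f["color"],cv2.COLOR_RGB2BGR))
    print(n,f["K"],f["distortion"],f["R"],f["t"])
s=r.get_state();print(s)
E
```

```text
pics
scene [[448.40412292   0.         274.33510337]
 [  0.         448.40412292 214.36937779]
 [  0.           0.           1.        ]] [-0.03478177  0.          0.          0.          0.        ] [[ 0.87336717  0.48705003 -0.00347275]
 [ 0.37463338 -0.67630638 -0.63423932]
 [-0.31125492  0.55262279 -0.77312899]] [-0.48050906 -0.06592031  1.31051304]
top [[436.66999654   0.         277.7830523 ]
 [  0.         436.66999654 211.47829305]
 [  0.           0.           1.        ]] [0.03207081 0.         0.         0.         0.        ] [[ 0.01370303 -0.99985937  0.00966749]
 [-0.99794942 -0.01428013 -0.06239415]
 [ 0.06252343 -0.00879268 -0.99800476]] [4.34840620e-04 5.27781058e-01 1.22930112e+00]
{'clock': 0.1, 'joint_pos': array([-1.31997325e+00,  3.20259930e-01,  1.56556244e+00, -8.70479329e-06,
        1.25738917e+00, -2.00106225e-02]), 'dq': array([-0.00058459, -0.00151043, -0.00165001,  0.00230931,  0.00066992,
       -0.00016085]), 'tau': array([ 6.17109163e-05, -4.16406441e+01, -2.34704286e+01, -3.52033896e-05,
        4.91084837e-03,  3.21057074e-07]), 'eef_pos': array([ 0.15372884, -0.55366693,  0.25254584]), 'orientation': array([-3.11123878e+00, -4.23912757e-01,  3.05581659e-04]), 'contact_force': array([0.37394564, 0.5135273 , 0.78995084]), 'wrist_torque': array([0.03075107, 0.00210259, 0.03679609]), 'finger_force': 0.0, 'gripper_width': 0.0856862716148094}
```

View pics/scene0.png

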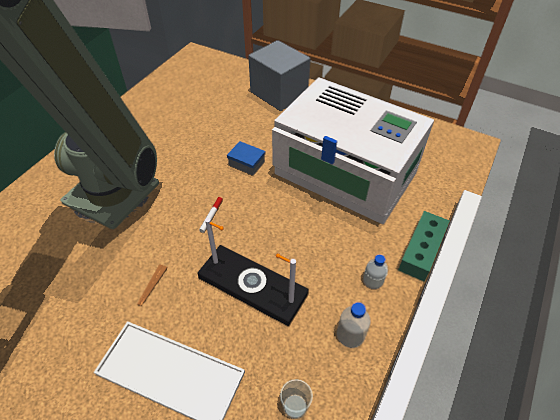

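View pics/top0.png

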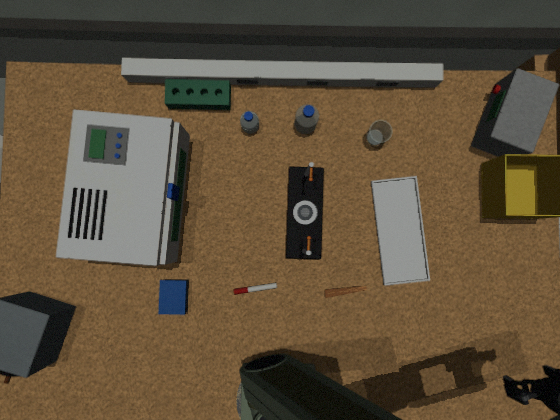

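The pictures show the incubator at left in the top view, its front facing image right. The tab is at top (172,191) and scene (329,149). The reader is at top (305,212) with orange tips near (310,172) and (309,243). The tray is at top (400,230) and the bystanders stand clear.

```bash
cat > h.py <<'E'
from rig import r
import numpy as np, cv2
from scipy.spatial.transform import Rotation as Ro
def grab(n,save=None):
    f=r.grab_frame(n)
    if save: cv2.imwrite(f"pics/{save}.png",cv2.cvtColor(f["color"],cv2.COLOR_RGB2BGR))
    return f
def rays(f,uv):
    n=cv2.undistortPoints(np.float64(uv).reshape(-1,1,2),f["K"],np.float64(f["distortion"]))[:,0]
    d=np.c_[n,np.ones(len(n))]@f["R"]; return -f["R"].T@f["t"], d/np.linalg.norm(d,axis=1)[:,None]
def onz(f,uv,z):
    c,d=rays(f,uv); return c+d*((z-c[2])/d[:,2])[:,None]
def tri(fs,uvs):
    A=np.zeros((3,3));b=np.zeros(3);P=[]
    for f,uv in zip(fs,uvs):
        c,d=rays(f,[uv]);M=np.eye(3)-np.outer(d[0],d[0]);A+=M;b+=M@c;P.append((M,c))
    x=np.linalg.solve(A,b); return x,[round(1e3*np.linalg.norm(M@(x-c)),1) for M,c in P]
def proj(f,X):
    return cv2.projectPoints(np.float64(X).reshape(-1,1,3),cv2.Rodrigues(f["R"])[0],f["t"],f["K"],np.float64(f["distortion"]))[0][:,0]
HUE={"orange":(8,22),"blue":(100,125),"green":(40,85),"yellow":(23,38)}
def mask(f,col,s=130,v=60):
    h=cv2.cvtColor(f["color"],cv2.COLOR_RGB2HSV);a,b=HUE[col]
    return cv2.inRange(h,(a,s,v),(b,255,255))
def blobs(m,amin=15):
    n,l,st,c=cv2.connectedComponentsWithStats(m)
    return [(c[i].round(1),st[i]) for i in range(1,n) if st[i][4]>=amin]
def down(yaw): # tool z down; tool y axis (closing line) at world angle yaw
    y=np.array([np.cos(yaw),np.sin(yaw),0]);z=np.array([0,0,-1.]);return Ro.from_matrix(np.c_[np.cross(y,z),y,z]).as_rotvec()
E
python3 - <<'E'
from h import *
np.set_printoptions(precision=4,suppress=True)
S,T=grab("scene"),grab("top")
for n,f in(("S",S),("T",T)):
    print(n,"blue",[(c,s[:5]) for c,s in blobs(mask(f,"blue"))])
    print(n,"or",[(c,s) for c,s in blobs(mask(f,"orange",200,150),8)])
    w=cv2.inRange(cv2.cvtColor(f["color"],cv2.COLOR_RGB2HSV),(0,0,170),(180,40,255))
    cs=[c for c in cv2.findContours(w,0,2)[0] if cv2.contourArea(c)>1500]
    for c in cs:
        q=cv2.minAreaRect(c); print(n,"white",cv2.contourArea(c),cv2.boxPoints(q).round(1).tolist())
print(onz(T,[[74,112],[175,117],[165,265],[58,258]],.205))
print(onz(T,[[373,181],[415,177],[429,280],[386,285]],.014))
a=cv2.resize(cv2.cvtColor(T["color"][100:300,50:210],cv2.COLOR_RGB2BGR),None,fx=2.4,fy=2.4,interpolation=2)
b=cv2.resize(cv2.cvtColor(T["color"][150:260,280:330],cv2.COLOR_RGB2BGR),None,fx=4.363,fy=4.363,interpolation=2)
m=min(len(a),len(b));cv2.imwrite("pics/crop1.png",np.hstack([a[:m],b[:m]]))
E
```

```text
S blue [(array([379.9, 127.5]), array([378, 126,   5,   4,  15], dtype=int32)), (array([388.9, 130.8]), array([387, 129,   5,   4,  15], dtype=int32)), (array([397.9, 134.5]), array([396, 133,   5,   4,  15], dtype=int32)), (array([329.3, 149.8]), array([321, 136,  25,  28, 341], dtype=int32)), (array([245.7, 154.2]), array([227, 142,  38,  26, 567], dtype=int32)), (array([379.2, 259.8]), array([374, 255,  11,  11,  89], dtype=int32)), (array([357.8, 309.8]), array([351, 303,  14,  15, 167], dtype=int32))]
S or [(array([216.8, 225.6]), array([210, 222,  13,   8,  36], dtype=int32)), (array([282.2, 257.4]), array([276, 254,  14,   8,  43], dtype=int32))]
S white 7999.5 [[93.0, 373.20001220703125], [119.4000015258789, 313.8999938964844], [244.1999969482422, 369.3999938964844], [217.8000030517578, 428.70001220703125]]
S white 5350.5 [[373.5, 418.79998779296875], [464.1000061035156, 189.10000610351562], [489.0, 199.0], [398.3999938964844, 428.6000061035156]]
S white 7452.5 [[274.3999938964844, 120.5], [298.70001220703125, 62.599998474121094], [433.70001220703125, 119.30000305175781], [409.3999938964844, 177.1999969482422]]
T blue [(array([308.3, 110.4]), array([303, 105,  11,  11,  93], dtype=int32)), (array([248.1, 115.5]), array([244, 112,   9,   8,  59], dtype=int32)), (array([119.1, 135. ]), array([117, 133,   5,   5,  20], dtype=int32)), (array([117.8, 145.3]), array([116, 143,   5,   5,  18], dtype=int32)), (array([116.8, 155.3]), array([115, 153,   5,   5,  18], dtype=int32)), (array([169.4, 190.1]), array([167, 183,   6,  15,  69], dtype=int32)), (array([172. , 296.6]), array([159, 280,  27,  34, 880], dtype=int32))]
T or []
[[0.7504 0.5066 0.205 ]
 [0.7433 0.2634 0.205 ]
 [0.3839 0.2772 0.205 ]
 [0.3978 0.5295 0.205 ]]
[[ 0.6195 -0.2645  0.014 ]
 [ 0.6327 -0.3849  0.014 ]
 [ 0.3399 -0.4224  0.014 ]
 [ 0.324  -0.301   0.014 ]]
```

View pics/crop1.png

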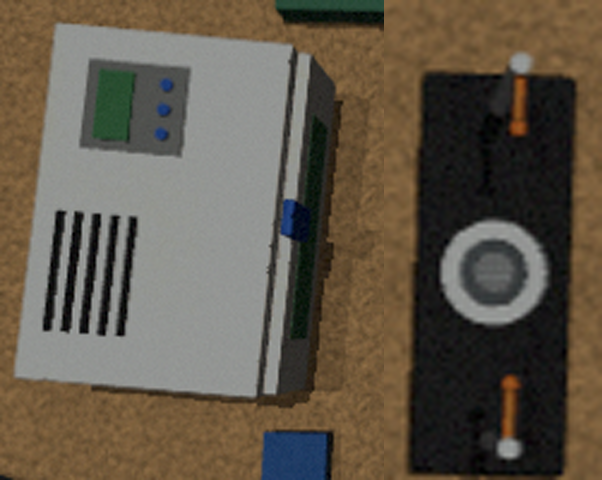

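The top crop shows the tab's end face near full-frame (172,190) and the orange tips near (310.9,179.8) and (308.9,237.1). Next: wrist views of the tab and the reader.

```bash
python3 - <<'E'
from h import *
np.set_printoptions(precision=4,suppress=True)
S,T=grab("scene"),grab("top")
print(tri([S,T],[(222.5,228.5),(310.9,179.8)]),tri([S,T],[(276,255),(308.9,237.1)]))
print(onz(T,[(310.9,179.8),(308.9,237.1)],.19))
print(onz(T,[(172,190)],.24))
pics=[]
for p,yaw in (((.50,.0,.38),0.),((.57,.16,.42),0.)):
    r.reach(p,down(yaw)); f=grab("wrist"); pics.append(f["color"]); print(-f["R"].T@f["t"],f["R"][2],r.get_state()["clock"])
    print("or",blobs(mask(f,"orange",180,120)),"bl",blobs(mask(f,"blue"),30))
im=cv2.resize(np.hstack(pics),(800,300),interpolation=cv2.INTER_AREA);cv2.imwrite("pics/w1.png",cv2.cvtColor(im,cv2.COLOR_RGB2BGR))
E
```

```text
(array([ 0.546 , -0.0958,  0.295 ]), [np.float64(49.0), np.float64(49.0)]) (array([ 0.5108, -0.047 ,  0.1039]), [np.float64(61.7), np.float64(61.7)])
[[ 0.5963 -0.0713  0.19  ]
 [ 0.4551 -0.0676  0.19  ]]
[[0.5605 0.2577 0.24  ]]
[0.4991 0.0811 0.501 ] [-0.0005 -0.3191 -0.9477] 2.7167
or [] bl [(array([518.7,  96.6]), array([510,  87,  19,  20, 306], dtype=int32)), (array([514.5, 232. ]), array([503, 221,  24,  22, 380], dtype=int32))]
[0.5688 0.2409 0.5407] [-0.001  -0.3202 -0.9473] 3.5167
or [] bl [(array([91.2, 65.4]), array([  61,   39,   55,   53, 1448], dtype=int32)), (array([270.8,  76.7]), array([250,  68,  42,  19, 641], dtype=int32)), (array([430.3, 213.6]), array([423, 207,  16,  14, 175], dtype=int32))]
```

View pics/w1.png

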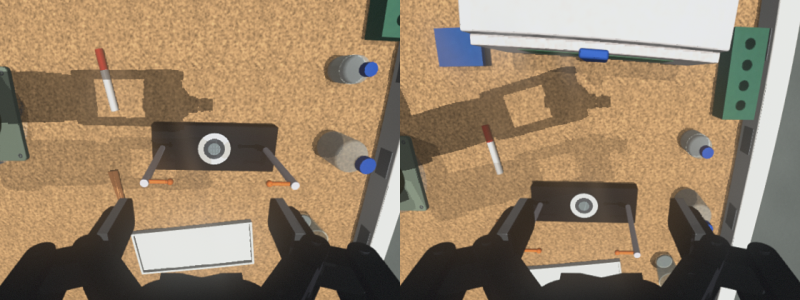

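The wrist camera shows world x to the right and y up. The tab is near (271,77) in the second view and the orange tips near (241,254) and (374,257) in the first.

```bash
python3 - <<'E'
from h import *
np.set_printoptions(precision=4,suppress=True)
HUE["orange"]=(5,17)
S,T=grab("scene"),grab("top")
print(tri([S,T],[(276,255),(310.9,179.8)]),tri([S,T],[(222.5,228.5),(308.9,237.1)]))
F=[]
for p,yaw in (((.52,-.02,.40),0.),((.52,.05,.40),0.),((.50,.20,.42),0.),((.57,.11,.42),0.)):
    r.reach(p,down(yaw)); r.dwell(.2); f=grab("wrist"); F.append(f)
    print("cam",-f["R"].T@f["t"],f["K"][0,0])
    if len(F)<3:
        for c,s in blobs(mask(f,"orange",170,120),25): print("or",c,s)
    else:
        c=max([b for b in blobs(mask(f,"blue"),100)],key=lambda b:-abs(b[0][0]-(400 if len(F)==3 else 270))-abs(b[0][1]-90))
        print("tab",c); m=np.zeros((420,560),np.uint8); l=mask(f,"blue"); x,y,w,h=c[1][:4]; m[y:y+h,x:x+w]=l[y:y+h,x:x+w]
        cv2.imwrite(f"pics/tab{len(F)}.png",cv2.resize(cv2.cvtColor(f["color"][y-15:y+h+15,x-15:x+w+15],cv2.COLOR_RGB2BGR),None,fx=4,fy=4))
        print(onz(f,[(x,y),(x+w,y),(x,y+h),(x+w,y+h)],.24))
import pickle;pickle.dump([dict(f) for f in F],open("F.pkl","wb"))
a=[cv2.resize(cv2.imread(f"pics/tab{i}.png"),(390,250)) for i in(3,4)]
for f in F[:2]: a.append(cv2.cvtColor(cv2.resize(f["color"][200:360,150:400],(390,250)),cv2.COLOR_RGB2BGR))
cv2.imwrite("pics/m2.png",np.vstack([np.hstack(a[:2]),np.hstack(a[2:])]))
E
```

```text
(array([ 0.5957, -0.0716,  0.1903]), [np.float64(0.7), np.float64(0.7)]) (array([ 0.4562, -0.067 ,  0.1878]), [np.float64(1.3), np.float64(1.3)])
cam [0.5193 0.0629 0.5212] 331.8370623743405
or [203.3 230.5] [192 229  24   4  92]
or [364.9 233.6] [351 231  31   7 127]
cam [0.5191 0.1312 0.5212] 331.8370623743405
or [212.8 286. ] [198 284  30   6  90]
or [360.9 288.6] [348 286  29   7 111]
cam [0.4994 0.2804 0.5411] 331.8370623743405
tab (array([348.9, 122.8]), array([330, 116,  39,  15, 443], dtype=int32))
[[0.5419 0.269  0.24  ]
 [0.5763 0.2692 0.24  ]
 [0.5425 0.2562 0.24  ]
 [0.5773 0.2563 0.24  ]]
cam [0.5682 0.1924 0.5417] 331.8370623743405
tab (array([271.2,  20.8]), array([ 250,    5,   43,   33, 1197], dtype=int32))Traceback (most recent call last):
  File "<stdin>", line 15, in <module>
cv2.error: OpenCV(4.12.0) /io/opencv/modules/imgproc/src/color.cpp:199: error: (-215:Assertion failed) !_src.empty() in function 'cvtColor'
```

```bash
python3 - <<'E'
from h import *
np.set_printoptions(precision=4,suppress=True)
r.reach((.55,.20,.45),down(0)); r.dwell(.2); W=grab("wrist","w3"); T=grab("top")
for n,f in(("W",W),("T",T)):
    L=cv2.createLineSegmentDetector().detect(cv2.cvtColor(f["color"],cv2.COLOR_RGB2GRAY))[0][:,0]
    for l in L:
        P=onz(f,l.reshape(2,2),.205);d=P[1]-P[0]
        if np.hypot(*d[:2])>.18 and .2<P[:,1].mean()<.6: print(n,l.round(0),P[:,:2].round(4).tolist(),"deg",round(np.degrees(np.arctan2(d[1],d[0]))%180,2))
w1=dict(R=W["R"]);f1=dict(W);f2=dict(W)
f1["t"]=-W["R"]@np.array([.5193,.0629,.5212]);f2["t"]=-W["R"]@np.array([.5191,.1312,.5212])
print(tri([f1,f2],[(216,231),(228,287)]),tri([f1,f2],[(351,233.3),(348,288.3)]))
E
```

```text
W [444. 114. 246.  97.] [[0.7241, 0.2706], [0.5113, 0.2862]] deg 175.81
T [110. 191. 137. 269.] [[0.5589, 0.4143], [0.374, 0.3431]] deg 21.06
T [143. 127. 195. 278.] [[0.7171, 0.3407], [0.3534, 0.2041]] deg 20.58
T [148. 119. 201. 271.] [[0.7379, 0.3288], [0.3717, 0.1917]] deg 20.52
T [200. 277. 146. 121.] [[0.3554, 0.1923], [0.7329, 0.3343]] deg 20.61
T [ 65. 156. 119. 301.] [[0.6424, 0.5248], [0.299, 0.3818]] deg 22.6
T [110. 283.  59. 149.] [[0.34, 0.4064], [0.658, 0.5384]] deg 22.54
T [212. 284. 173. 176.] [[0.34, 0.1649], [0.5995, 0.2635]] deg 20.81
T [129. 309.  67. 146.] [[0.2799, 0.3593], [0.6679, 0.5201]] deg 22.51
T [118.  64.   7.  61.] [[0.8714, 0.4045], [0.8718, 0.6702]] deg 89.92
T [ 1. 17. 83. 19.] [[0.9795, 0.6889], [0.98, 0.4922]] deg 90.13
T [88. 40.  1. 36.] [[0.9298, 0.4787], [0.9319, 0.6871]] deg 89.43
T [197.  43.  94.  40.] [[0.9287, 0.2143], [0.9306, 0.4637]] deg 89.58
(array([ 0.4558, -0.0624,  0.2032]), [np.float64(4.3), np.float64(4.3)]) (array([ 0.595 , -0.0722,  0.1879]), [np.float64(0.5), np.float64(0.5)])
```

View pics/w3.png

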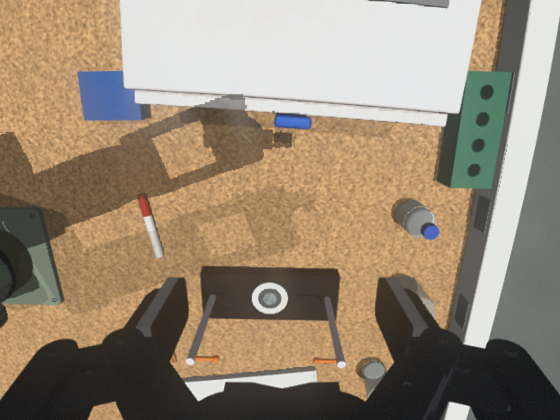

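The view shows the tab at (293,121), the door edge running (136,92)–(445,113), i.e. about −3.7° along the hinge, and the orange tips near (215,358) and (316,361). Next I pinch the tab and swing the door down, with the camera side of the wrist turned away from the shelf.

```bash
cat >> h.py <<'E'
A=np.radians(3.6); N=np.array([np.sin(A),np.cos(A),0]); H=np.array([np.cos(A),-np.sin(A),0])
TAB=np.array([.5597,.2626,.225]); HINGE=TAB+.021*N-[0,0,.175]
VIEW=np.array([.526,-.0695,.19])
def tabp(th): return HINGE-N*(.175*np.sin(th)+.021*np.cos(th))+np.array([0,0,.175*np.cos(th)-.021*np.sin(th)])
def tabrot(tilt): # camera outward; tilt leans gripper body outward
    y=-H; z=np.array([0,0,-1.])*np.cos(tilt)+N*np.sin(tilt); return Ro.from_matrix(np.c_[np.cross(y,z),y,z])
def tabpose(th,tilt,back=0.):
    R=tabrot(tilt); return tabp(th)-(.003+back)*R.as_matrix()[:,2], R.as_rotvec()
def st(msg=""):
    s=r.get_state(); print(msg,"t",round(s["clock"],1),"p",s["eef_pos"].round(4),"F",s["contact_force"].round(1),"w",round(s["gripper_width"],4),"ff",round(s["finger_force"],1),flush=True); return s
E
python3 - <<'E'
from h import *
print(HINGE)
for k in range(7): print(k, r.solve_ik(*tabpose(k*np.pi/12,np.radians(25)*k/6)))
r.reach(*tabpose(0,0,.09)); r.movel(tabpose(0,0)[0],speed=.1); st("at tab")
r.gripper_to(.03,30); st("pinched")
try:
  for th in np.linspace(0,1.57,13)[1:]:
    p,o=tabpose(th,np.radians(25)*th/1.57); r.movel(p,o,speed=.1); s=st(f"{th:.2f}")
    if np.linalg.norm(s["contact_force"])>45: print("STOP");break
except r.IKError as e: print(e)
T=grab("top","top2")
E
```

```text
[0.5610186  0.28355856 0.05      ]
0 None
1 None
2 None
3 None
4 None
5 None
6 NoneTraceback (most recent call last):
  File "<stdin>", line 4, in <module>
rig.IKError: the arm cannot take that pose within its joint ranges
```

```bash
python3 - <<'E'
from h import *
np.set_printoptions(precision=2,suppress=True)
s=r.get_state();print(s["joint_pos"],Ro.from_rotvec(s["orientation"]).as_matrix())
for th in(0,.8,1.57):
  p=tabp(th)+[0,0,.003]
  for yaw in np.radians(range(-180,180,30)): 
    q=r.solve_ik(p,down(yaw)); print(th,round(np.degrees(yaw)),q)
E
```

```text
[ 0.33  0.29  1.13 -0.    1.72  0.33] [[ 0.  1. -0.]
 [ 1. -0. -0.]
 [-0. -0. -1.]]
0 -180 None
0 -150 None
0 -120 [ 0.42  0.4   1.5  -0.    1.24  2.51]
0 -90 [ 0.42  0.4   1.5  -0.    1.24  1.99]
0 -60 [ 0.42  0.4   1.5  -0.    1.24  1.47]
0 -30 [0.42 0.4  1.5  0.   1.24 0.94]
0 0 [ 0.42  0.4   1.5  -0.    1.24  0.42]
0 30 [ 0.42  0.4   1.5   0.    1.24 -0.1 ]
0 60 [ 0.42  0.4   1.5  -0.    1.24 -0.63]
0 90 [ 0.42  0.4   1.5  -0.    1.24 -1.15]
0 120 [ 0.42  0.4   1.5   0.    1.24 -1.67]
0 150 [ 0.42  0.4   1.5   0.    1.24 -2.2 ]
0.8 -180 None
0.8 -150 None
0.8 -120 [ 0.23  0.39  1.71 -0.    1.04  2.33]
0.8 -90 [ 0.23  0.39  1.71 -0.    1.04  1.81]
0.8 -60 [ 0.23  0.39  1.71 -0.    1.04  1.28]
0.8 -30 [0.23 0.39 1.71 0.   1.04 0.76]
0.8 0 [ 0.23  0.39  1.71 -0.    1.04  0.23]
0.8 30 [ 0.23  0.39  1.71  0.    1.04 -0.29]
0.8 60 [ 0.23  0.39  1.71 -0.    1.04 -0.81]
0.8 90 [ 0.23  0.39  1.71 -0.    1.04 -1.34]
0.8 120 [ 0.23  0.39  1.71 -0.    1.04 -1.86]
0.8 150 [ 0.23  0.39  1.71  0.    1.04 -2.38]
1.57 -180 None
1.57 -150 None
1.57 -120 [ 0.17  0.53  1.87 -0.    0.74  2.27]
1.57 -90 [ 0.17  0.53  1.87 -0.    0.74  1.75]
1.57 -60 [ 0.17  0.53  1.87 -0.    0.74  1.22]
1.57 -30 [0.17 0.53 1.87 0.   0.74 0.7 ]
1.57 0 [ 0.17  0.53  1.87 -0.    0.74  0.17]
1.57 30 [ 0.17  0.53  1.87  0.    0.74 -0.35]
1.57 60 [ 0.17  0.53  1.87 -0.    0.74 -0.87]
1.57 90 [ 0.17  0.53  1.87 -0.    0.74 -1.4 ]
1.57 120 [ 0.17  0.53  1.87 -0.    0.74 -1.92]
1.57 150 [ 0.17  0.53  1.87  0.    0.74 -2.44]
```

```bash
sed -i 's/y=-H; z=/y=H; z=/' h.py; python3 - <<'E'
from h import *
TL=np.radians(33)
r.reach(*tabpose(0,TL,.09)); r.movel(tabpose(0,TL)[0],speed=.1); st("at tab")
r.gripper_to(.03,30); st("pinched")
for th in np.linspace(0,1.57,13)[1:]:
    p,o=tabpose(th,TL); r.movel(p,o,speed=.1); s=st(f"{th:.2f}")
    if np.linalg.norm(s["contact_force"])>45: print("STOP");break
T=grab("top","top2")
E
```

```text
at tab t 9.4 p [0.56   0.2609 0.2282] F [-0.2 -0.3  0.4] w 0.0853 ff 0.0
pinched t 9.9 p [0.5604 0.2606 0.228 ] F [ 2.3 -2.4  0.9] w 0.0353 ff 33.3
0.13 t 10.3 p [0.5587 0.2382 0.2236] F [ 2.8 -0.3  1. ] w 0.0356 ff 33.1
0.26 t 10.7 p [0.5571 0.2163 0.2162] F [ 2.5 -1.3  1.1] w 0.0354 ff 33.3
0.39 t 11.1 p [0.5556 0.1954 0.2061] F [ 2.5 -1.2  1.2] w 0.0353 ff 33.7
0.52 t 11.5 p [0.5542 0.1761 0.1933] F [ 2.  -1.8  1. ] w 0.0357 ff 34.4
0.65 t 11.9 p [0.5529 0.1585 0.1781] F [-0.3 -2.9  0.3] w 0.0355 ff 35.1
0.78 t 12.2 p [0.5518 0.1434 0.161 ] F [ 0.3 -3.1  1.1] w 0.0355 ff 36.1
0.92 t 12.6 p [0.5509 0.1306 0.1421] F [-1.1 -3.5  0.2] w 0.0354 ff 37.0
1.05 t 13.0 p [0.5501 0.1202 0.1216] F [-1.7 -4.1 -0.3] w 0.0356 ff 37.7
1.18 t 13.4 p [0.5496 0.1127 0.0999] F [-3.4 -4.2 -1.6] w 0.0352 ff 37.9
1.31 t 13.8 p [0.5492 0.1079 0.0774] F [-4.4 -4.6 -2.2] w 0.0354 ff 38.3
1.44 t 14.2 p [0.5491 0.1062 0.0544] F [-3.7 -4.3 -2.3] w 0.0355 ff 39.0
1.57 t 14.5 p [0.5492 0.1075 0.0314] F [-4.2 -3.2 -4. ] w 0.0355 ff 39.9
```

View pics/top2.png

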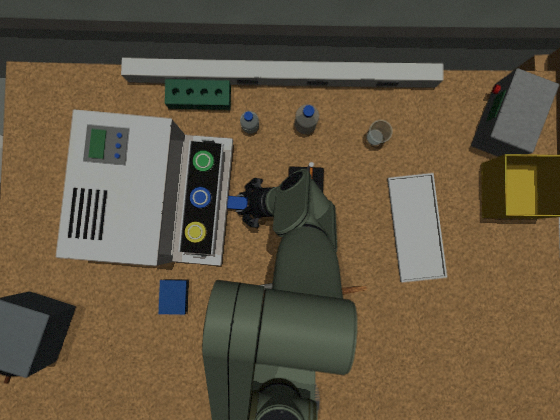

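The door is down and all three dishes are out: green (203,161), blue (200,197) and yellow (195,232). The tray has already been shifted, to about (416,227). Next I nudge the door the last bit, release it and measure the dishes.

```bash
python3 - <<'E'
from h import *
TL=np.radians(33)
np.set_printoptions(precision=4,suppress=True)
p,o=tabpose(1.59,TL); r.movel(p,o,speed=.05); st("end")
r.gripper_to(.085); p,o=tabpose(1.59,TL,.12); r.movel(p,o,speed=.15); st("off")
F=[];C=[]
for q in((.46,.07,.40),(.56,.03,.40)):
    r.reach(q,down(0)); r.dwell(.2); f=grab("wrist",f"d{len(F)}"); F.append(f)
T=grab("top","top3"); F.append(T)
for f in F:
    d={}
    for c in("blue","green","yellow"):
        d[c]=[]
        for b in blobs(mask(f,c,110,70),20):
            X=onz(f,[b[0]],.14)[0]
            if abs((X-HINGE)@H)<.15 and -.13<(X-HINGE)@N<-.02: d[c].append((b[0],b[1][4],X[:2],b[1][:4]))
    C.append(d); print(d)
# tray
f=T; w=cv2.inRange(cv2.cvtColor(f["color"],cv2.COLOR_RGB2HSV),(0,0,120),(180,50,255)); w[:,:350]=0;w[:130]=0;w[:,470:]=0
c=max(cv2.findContours(w,0,2)[0],key=cv2.contourArea);b=cv2.boxPoints(cv2.minAreaRect(c));print(cv2.contourArea(c),b.round(1).tolist(),onz(f,b,.014))
st()
E
```

```text
end t 14.8 p [0.5492 0.1078 0.0283] F [-4.1 -4.3 -3.4] w 0.0355 ff 40.1
off t 16.3 p [0.5453 0.0427 0.1282] F [ 0.3 -0.2 -1. ] w 0.0849 ff 0.0
{'blue': [(array([372. ,  47.2]), np.int32(1116), array([0.5533, 0.2076]), array([346,  19,  54,  56], dtype=int32)), (array([373. ,  47.2]), np.int32(651), array([0.5543, 0.2076]), array([360,  33,  27,  30], dtype=int32))], 'green': [(array([459.3,  54.1]), np.int32(985), array([0.6478, 0.2028]), array([435,  27,  51,  55], dtype=int32)), (array([461.1,  54.5]), np.int32(596), array([0.6498, 0.2025]), array([448,  41,  27,  28], dtype=int32))], 'yellow': [(array([287.5,  35.1]), np.int32(1167), array([0.4646, 0.2186]), array([261,   7,  54,  57], dtype=int32)), (array([287.5,  35.5]), np.int32(675), array([0.4646, 0.2183]), array([274,  21,  28,  31], dtype=int32))]}
{'blue': [(array([277. ,  19.4]), np.int32(693), array([0.5537, 0.195 ]), array([251,   0,  53,  36], dtype=int32)), (array([276.6,   9.2]), np.int32(526), array([0.5533, 0.2046]), array([263,   0,  29,  22], dtype=int32))], 'green': [(array([367.7,  22.5]), np.int32(755), array
[... 720 characters left out ...]
], dtype=int32)), (array([203.1, 160.2]), np.int32(93), array([0.6498, 0.2034]), array([198, 155,  11,  11], dtype=int32))], 'yellow': [(array([195.7, 231.6]), np.int32(179), array([0.4655, 0.2179]), array([185, 222,  22,  21], dtype=int32)), (array([195.2, 231.7]), np.int32(106), array([0.4652, 0.2191]), array([190, 226,  12,  12], dtype=int32))]}
4635.0 [[387.8999938964844, 177.39999389648438], [433.29998779296875, 171.60000610351562], [446.79998779296875, 276.8999938964844], [401.3999938964844, 282.70001220703125]] [[ 0.6305 -0.3072  0.014 ]
 [ 0.6491 -0.4372  0.014 ]
 [ 0.3494 -0.4724  0.014 ]
 [ 0.331  -0.3445  0.014 ]]
 t 18.5 p [0.5593 0.0304 0.4007] F [-1.2  0.3  0.1] w 0.0849 ff 0.0
```

View pics/d1.png

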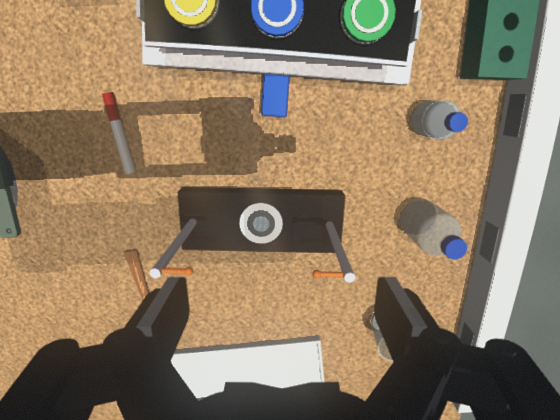

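The three dishes are at (190,5), (277,10) and (369,12) in the wrist view, on the level shelf; the reader and tray are clear. First I press the tab down to confirm the door is on its stop, then take the blue dish.

```bash
cat >> h.py <<'E'
TRAY=[np.array([.490,-.390]),np.radians(7.1)]
def tray():
    f=grab("top"); w=cv2.inRange(cv2.cvtColor(f["color"],cv2.COLOR_RGB2HSV),(0,0,120),(180,50,255)); w[:,:340]=0;w[:130]=0;w[:,472:]=0
    w=cv2.morphologyEx(w,cv2.MORPH_CLOSE,np.ones((25,25)))
    c=max(cv2.findContours(w,0,2)[0],key=cv2.contourArea);P=onz(f,cv2.boxPoints(cv2.minAreaRect(c)),.014)[:,:2]
    e=[P[1]-P[0],P[2]-P[1]]; L=sorted(e,key=np.linalg.norm); d=L[1]*np.sign(L[1][0]); s=[np.linalg.norm(x) for x in L]
    ok=abs(s[0]-.13)<.012 and abs(s[1]-.30)<.015
    print("tray",P.mean(0).round(4),np.degrees(np.arctan2(d[1],d[0])).round(1),np.round(s,3),ok); return (P.mean(0),np.arctan2(d[1],d[0])) if ok else None
def lower(p,zmin,f0,lim=5,step=.0015):
    p=np.array(p,float)
    while p[2]>zmin:
        p[2]=max(zmin,p[2]-step); r.movel(p,speed=.03)
        if r.get_state()["contact_force"][2]-f0>lim: return p,True
    return p,False
E
python3 - <<'E'
from h import *
np.set_printoptions(precision=4,suppress=True)
F=[]
TL=np.radians(33); R=tabrot(TL); z=R.as_matrix()[:,2]; print(r.tip_reach)
r.gripper_to(0.0,30)
tip=tabp(1.57)-.006*N*0+[0,0,.03]; r.reach(tip-r.tip_reach*z+[0,0,.06],R.as_rotvec()); r.movel(tip-r.tip_reach*z,speed=.15)
f0=r.get_state()["contact_force"][2]
p,hit=lower(tip-r.tip_reach*z,.0+.03+.022*.84-.012,f0,12,.002); print(hit,"tip z",(p+r.tip_reach*z)[2]); st("press")
r.movel(p+[0,-.03,.1],speed=.2); r.gripper_to(.07)
r.reach((.555,.10,.42),down(-A)); r.dwell(.2); W=grab("wrist"); T=grab("top")
for c in("blue","green","yellow"):
    g=[]
    for f in(W,T):
        k=[b for b in blobs(mask(f,c,110,70),20) if abs((onz(f,[b[0]],.14)[0]-HINGE)@H)<.15 and -.13<(onz(f,[b[0]],.14)[0]-HINGE)@N<-.02]
        k=min(k,key=lambda b:b[1][4]); g.append(k[0])
    print(c,g,*tri([W,T],g),onz(W,[g[0]],.139)[0][:2],onz(T,[g[1]],.139)[0][:2])
tray(); st()
E
```

```text
0.022
True tip z 0.03713936383280979
press t 23.6 p [0.5496 0.097  0.0575] F [-3.8 -3.7 12.9] w -0.0003 ff 6.6
blue [array([276. ,  81.1]), array([201.6, 197.1])] [0.5535 0.2039 0.1469] [np.float64(0.0), np.float64(0.0)] [0.5534 0.2044] [0.5543 0.2052]Traceback (most recent call last):
  File "<stdin>", line 15, in <module>
ValueError: min() iterable argument is empty
```

```bash
python3 - <<'E'
from h import *
np.set_printoptions(precision=4,suppress=True)
W=grab("wrist");T=grab("top","top4")
for n,f in(("W",W),("T",T)):
  for c in("blue","green","yellow"):
    for b in blobs(mask(f,c,110,60),20):
        X=onz(f,[b[0]],.139)[0]
        if .3<X[0]<.8 and .12<X[1]<.3: print(n,c,b[0],b[1],X[:2])
tray(); st()
E
```

```text
W blue [80.7 32.9] [  44    3   72   60 3505] [0.3396 0.2729]
W blue [275.5  80.8] [252  56  48  51 927] [0.5534 0.205 ]
W blue [275.5  81.3] [263  68  26  27 547] [0.5533 0.2045]
W blue [277.9 143.7] [267 127  23  35 778] [0.5514 0.1342]
W green [358.6  80.2] [335  56  48  50 836] [0.6476 0.2001]
W green [359.   80.9] [347  68  25  27 524] [0.648  0.1993]
W yellow [197.1  77.1] [174  52  48  51 916] [0.4649 0.2152]
W yellow [196.3  77.3] [184  64  26  28 542] [0.464 0.215]
T blue [201.8 197.4] [191 187  22  21 157] [0.5535 0.2047]
T blue [201.6 197.1] [197 192  11  11  97] [0.5543 0.2052]
T yellow [201.5 231.1] [193 222  15  21 111] [0.467  0.2033]
T yellow [197.6 231.6] [194 226   9  12  82] [0.4656 0.2132]
tray [ 0.49   -0.3902] 6.9 [0.132 0.302] True
 t 26.4 p [0.5551 0.0997 0.4196] F [ 0.5 -0.8  0.3] w 0.0698 ff 0.0
```

View pics/top4.png

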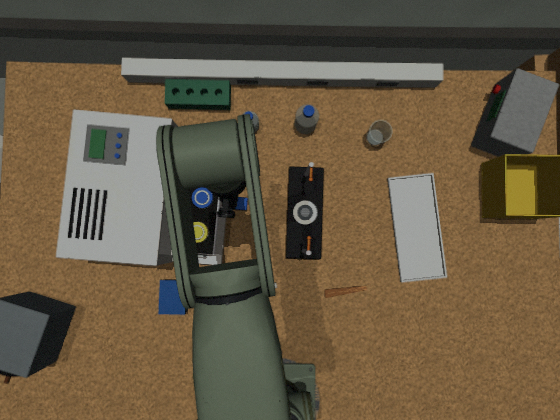

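The door is now on its stop, with the shelf dishes at blue (276,81), green (359,81) and yellow (196,77) in the wrist view. Now I pick blue and take it to the viewing point.

```bash
cat >> h.py <<'E'
POS={"blue":(.5534,.2047),"green":(.6478,.1995),"yellow":(.4643,.2150)}
FLOOR=.121
def dishcheck(c,X,names=("scene","top")):
    for n in names:
        f=grab(n); u=proj(f,[X])[0]; k=[b for b in blobs(mask(f,c,110,60),15) if np.linalg.norm(b[0]-u)<40]
        print(" ",n,"expected",u.round(1),"seen",[(b[0].tolist(),b[1][:5].tolist()) for b in k])
def pick(c,force=50):
    x,y=POS[c]; o=down(-A); r.gripper_to(.070)
    r.reach((x,y,.24),o); r.movel((x,y,.160),speed=.12); f0=st("above")["contact_force"][2]
    p,hit=lower((x,y,.160),FLOOR+.022-.001,f0); print("hit",hit,p)
    if hit: p[2]+=.0015; r.movel(p,speed=.03)
    r.gripper_to(.045,force); s=st("gripped")
    p[2]+=.08; r.movel(p,speed=.12); st("lifted")
    return s["eef_pos"][2]-(FLOOR+.009)   # TCP above dish centre
def show(c,off):
    V=VIEW+[0,0,off]; o=down(-A)
    r.movel(V+[0,.06,.11],speed=.2); r.movel(V+[0,0,.06],speed=.15); r.movel(V,speed=.08); r.dwell(.3); st("view")
    for i in range(5): r.dwell(.5); st("hold")
    dishcheck(c,VIEW)
    return tray()
E
python3 - <<'E'
from h import *
c="blue"; off=pick(c); print("off",off)
show(c,off); grab("scene","v_blue")
E
```

```text
above t 28.3 p [0.5542 0.2047 0.161 ] F [ 0.1 -0.6 -0.3] w 0.0703 ff 0.0
hit False [0.5534 0.2047 0.142 ]
gripped t 31.6 p [0.5536 0.2048 0.1425] F [-0.2 -0.5  2.4] w 0.0524 ff 52.2
lifted t 32.4 p [0.5529 0.2045 0.2211] F [0.2 0.2 0.4] w 0.0522 ff 52.2
off 0.012501344923777274
view t 35.6 p [ 0.5261 -0.0696  0.2028] F [-0.7 -0.5 -0.6] w 0.0522 ff 52.2
hold t 36.1 p [ 0.526  -0.0695  0.2025] F [ 0.4 -1.  -0.9] w 0.0523 ff 52.2
hold t 36.6 p [ 0.526  -0.0695  0.2025] F [0.3 0.1 0.1] w 0.0523 ff 52.2
hold t 37.1 p [ 0.526  -0.0695  0.2025] F [-0.2 -0.5  0.2] w 0.052 ff 52.2
hold t 37.6 p [ 0.526  -0.0695  0.2025] F [-0.9 -0.4 -0.9] w 0.0519 ff 52.2
hold t 38.1 p [ 0.526  -0.0695  0.2025] F [-0.6 -0.3 -0. ] w 0.052 ff 52.2
  scene expected [248.4 241.2] seen [([243.8, 243.7], [236, 230, 20, 22, 150]), ([247.6, 239.1], [242, 234, 13, 11, 106])]
  top expected [309.9 208.2] seen []
tray [ 0.49   -0.3903] 6.8 [0.131 0.302] True
```

View pics/v_blue.png

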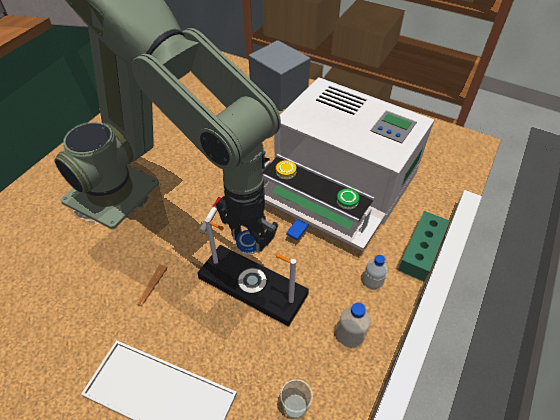

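Blue hangs level between the pointers: ring at (248,239), against about (248,238) expected for its top. Place it, then do green.

```bash
cat >> h.py <<'E'
SLOT={"blue":.085,"green":0.,"yellow":-.085}
def place(c,off,tr):
    ctr,a=tr; d=np.array([np.cos(a),np.sin(a)]); x,y=ctr+d*SLOT[c]; o=down(a-np.pi/2)
    s=r.get_state()["eef_pos"]; r.movel([s[0],s[1],.32],speed=.15)
    r.reach((x,y,.20),o); t2=tray()
    if t2 is not None and np.linalg.norm(t2[0]-ctr)>.006: print("TRAY MOVED"); ctr,a=t2; d=np.array([np.cos(a),np.sin(a)]); x,y=ctr+d*SLOT[c]; o=down(a-np.pi/2); r.reach((x,y,.20),o)
    z=.014+off; r.movel((x,y,z+.012),speed=.12); f0=st("over tray")["contact_force"][2]
    p,hit=lower((x,y,z+.012),z-.002,f0,4,.001); print("laid",hit,p,"nominal z",z)
    r.gripper_to(.068); st("open"); r.movel((x,y,z+.1),speed=.12); r.movel((x,y,.32),speed=.2)
E
python3 - <<'E'
from h import *
place("blue",.0125,(np.array([.490,-.3903]),np.radians(6.8)))
r.reach((.53,.09,.42),down(-A)); r.dwell(.2); W=grab("wrist","w5")
for c in POS:
    for b in blobs(mask(W,c,110,60),60): print(c,b[0],b[1],onz(W,[b[0]],.139)[0][:2])
dishcheck("blue",[.574,-.38,.023])
E
```

```text
tray [ 0.492  -0.3892] 6.5 [0.131 0.297] True
over tray t 42.1 p [ 0.5749 -0.3806  0.0394] F [ 0.2  0.5 -0.7] w 0.0518 ff 52.2
laid True [ 0.57440207 -0.38023566  0.0255    ] nominal z 0.026500000000000003
open t 45.6 p [ 0.5743 -0.3802  0.0252] F [ 0.6  0.3 -0.4] w 0.0676 ff 0.0
blue [94.7 25.6] [  59    0   72   55 3379] [0.33289096 0.26876457]
blue [293.2 135.2] [282 118  24  36 820] [0.54596552 0.13286271]
blue [466.6 153.8] [459 146  17  17 226] [0.75770032 0.09856886]
blue [470.5 269.9] [461 261  20  18 276] [ 0.78203709 -0.06319127]
blue [318.2 379.3] [308 377  21   6  65] [ 0.56569866 -0.24113347]
green [379.2  69.9] [356  45  48  51 873] [0.64708344 0.19986187]
green [380.2  70.3] [368  57  25  27 535] [0.64823074 0.19937838]
yellow [216.7  66.2] [193  41  49  52 946] [0.46422389 0.21504889]
yellow [216.5  66.2] [204  53  26  28 561] [0.46399848 0.21506552]
  scene expected [193.4 407.1] seen [([193.9, 408.0], [181, 395, 26, 25, 236]), ([193.1, 407.3], [186, 401, 15, 14, 159])]
  top expected [414.4 197. ] seen [([412.8, 197.4], [405, 188, 19, 19, 119]), ([414.4, 197.1], [410, 192, 10, 11, 79])]
```

```bash
python3 - <<'E'
from h import *
c="green"; off=pick(c); print("off",off)
t=show(c,off); s=r.get_state()
V=grab("scene","v_green")
k=[b[0] for b in blobs(mask(V,c,110,60),15) if np.linalg.norm(b[0]-proj(V,[VIEW])[0])<12]
print("ring",k,"top expected",proj(V,[VIEW+[0,0,.009]]))
if s["gripper_width"]>.05 and k and t is not None: place(c,off,t); dishcheck(c,[.491,-.39,.023])
E
```

```text
above t 51.8 p [0.6484 0.1995 0.1613] F [ 0.2  0.5 -0.3] w 0.0698 ff 0.0
hit False [0.6478 0.1995 0.142 ]
gripped t 55.1 p [0.648  0.1996 0.1425] F [-0.5  0.1  2.5] w 0.0521 ff 52.2
lifted t 55.9 p [0.6473 0.1994 0.221 ] F [-0.4  0.8 -0.6] w 0.0522 ff 52.2
off 0.012504626846235184
view t 59.2 p [ 0.5261 -0.0695  0.2029] F [-0.   0.5 -0.4] w 0.0523 ff 52.2
hold t 59.7 p [ 0.526  -0.0695  0.2025] F [-0.2  0.7 -0.4] w 0.0523 ff 52.2
hold t 60.2 p [ 0.526  -0.0695  0.2025] F [ 0.7  0.9 -0.3] w 0.0521 ff 52.2
hold t 60.7 p [ 0.526  -0.0695  0.2025] F [-0.2  0.2 -1.6] w 0.0518 ff 52.2
hold t 61.2 p [ 0.526  -0.0695  0.2025] F [-0.2 -0.5 -0.6] w 0.0523 ff 52.2
hold t 61.7 p [ 0.526  -0.0695  0.2025] F [-0.3  0.8 -0.8] w 0.052 ff 52.2
  scene expected [248.4 241.2] seen [([243.9, 243.9], [236, 230, 19, 22, 136]), ([247.6, 238.9], [242, 234, 13, 11, 101])]
  top expected [309.9 208.2] seen []
tray [ 0.49   -0.3903] 6.8 [0.131 0.302] True
ring [array([244. , 243.9]), array([247.6, 239.1])] top expected [[248.19436341 238.75713025]]
tray [ 0.4905 -0.3893] 6.8 [0.131 0.301] True
over tray t 65.7 p [ 0.4904 -0.3906  0.0393] F [ 0.3  0.4 -0.4] w 0.0523 ff 52.2
laid True [ 0.48999416 -0.39026037  0.02550463] nominal z 0.026504626846235183
open t 69.3 p [ 0.49   -0.3902  0.0253] F [0.1 0.2 0.1] w 0.0676 ff 0.0
  scene expected [158.  391.1] seen [([158.4, 393.6], [145, 379, 26, 27, 240]), ([157.1, 390.9], [151, 384, 14, 14, 145])]
  top expected [418.1 226.3] seen [([416.5, 224.8], [408, 218, 19, 18, 94]), ([417.9, 226.6], [413, 222, 10, 10, 77])]
```

Green went as blue did. Now yellow.

```bash
python3 - <<'E'
from h import *
c="yellow"; off=pick(c); print("off",off)
t=show(c,off); s=r.get_state()
V=grab("scene")
k=[b[0] for b in blobs(mask(V,c,110,60),15) if np.linalg.norm(b[0]-proj(V,[VIEW])[0])<12]
print("ring",k,"top expected",proj(V,[VIEW+[0,0,.009]]))
if s["gripper_width"]>.05 and k and t is not None: place(c,off,t); dishcheck(c,[.4055,-.4005,.023])
r.reach((.50,-.02,.42),down(-A)); grab("scene","s6")
E
```

```text
above t 74.7 p [0.4649 0.2151 0.1606] F [-0.   0.6  0.1] w 0.0699 ff 0.0
hit False [0.4643 0.215  0.142 ]
gripped t 78.0 p [0.4644 0.215  0.1425] F [-1.2 -1.4  4.1] w 0.0519 ff 51.9
lifted t 78.8 p [0.4638 0.2148 0.2212] F [-0.4 -0.  -0.7] w 0.0522 ff 52.2
off 0.012476732779810928
view t 82.1 p [ 0.5261 -0.0696  0.2028] F [-0.4  0.3 -0.3] w 0.0523 ff 52.2
hold t 82.6 p [ 0.526  -0.0695  0.2025] F [-0.4  0.  -0.6] w 0.0525 ff 52.2
hold t 83.1 p [ 0.526  -0.0695  0.2025] F [-0.1 -0.3  0.5] w 0.0521 ff 52.2
hold t 83.6 p [ 0.526  -0.0695  0.2025] F [-0.  -0.  -0.4] w 0.0525 ff 52.2
hold t 84.1 p [ 0.526  -0.0695  0.2025] F [-0.3 -0.2 -0.5] w 0.0525 ff 52.2
hold t 84.6 p [ 0.526  -0.0695  0.2024] F [ 0.3 -1.3  0.2] w 0.0523 ff 52.2
  scene expected [248.4 241.2] seen [([243.9, 243.6], [236, 230, 20, 22, 141]), ([247.6, 238.7], [241, 234, 14, 11, 105])]
  top expected [309.9 208.2] seen []
tray [ 0.49   -0.3903] 6.8 [0.131 0.302] True
ring [array([243.9, 243.7]), array([247.5, 238.6])] top expected [[248.19436341 238.75713025]]
tray [ 0.4901 -0.3895] 7.0 [0.131 0.302] True
over tray t 88.7 p [ 0.406  -0.4007  0.0392] F [ 0.1  0.4 -0.3] w 0.0523 ff 52.2
laid True [ 0.40559003 -0.40030743  0.02547673] nominal z 0.026476732779810927
open t 92.2 p [ 0.4055 -0.4002  0.0253] F [ 0.3 -0.2  0. ] w 0.0683 ff 0.0
  scene expected [123.1 375.3] seen [([124.8, 377.7], [111, 364, 25, 26, 223]), ([123.2, 375.3], [117, 369, 14, 14, 141])]
  top expected [422.1 256.7] seen [([420.7, 255.8], [412, 248, 20, 19, 127]), ([421.8, 256.6], [417, 252, 11, 10, 86])]
```

View pics/s6.png

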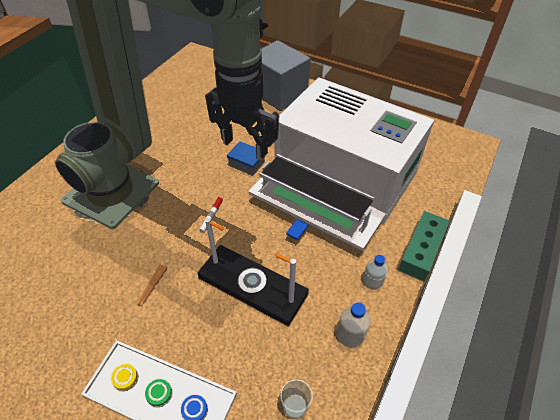

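All three dishes lie side by side on the tray: yellow (123,376), green (157,391), blue (193,408). The shelf is empty, so I shut the door along the reversed arc.

```bash
python3 - <<'E'
from h import *
TL=np.radians(33)
r.gripper_to(.075); r.reach(*tabpose(1.58,TL,.12)); r.movel(tabpose(1.58,TL)[0],speed=.1); st("at tab")
r.gripper_to(.03,40); st("pinched")
for th in list(np.linspace(1.58,0,13)[1:])+[-.02]:
    p,o=tabpose(th,TL); r.movel(p,o,speed=.1); s=st(f"{th:.2f}")
    if np.linalg.norm(s["contact_force"])>45 or s["gripper_width"]<.03: print("STOP");break
grab("scene","s7")
E
```

```text
at tab t 98.7 p [0.5504 0.1072 0.0304] F [0.  0.3 0.3] w 0.0748 ff 0.0
pinched t 99.1 p [0.5492 0.1072 0.0304] F [-4.2 -3.8  5.4] w 0.0355 ff 39.8
1.45 t 99.5 p [0.5491 0.1061 0.053 ] F [-3.8 -0.4 -0.4] w 0.0352 ff 41.7
1.32 t 99.9 p [0.5493 0.1079 0.0763] F [-4.6  0.5 -1.6] w 0.0354 ff 41.7
1.19 t 100.3 p [0.5496 0.1127 0.0994] F [-5.   1.4 -1.3] w 0.0349 ff 41.5
1.05 t 100.7 p [0.5502 0.1204 0.1217] F [-5.   1.5 -0.7] w 0.035 ff 41.5
0.92 t 101.0 p [0.5509 0.131  0.1429] F [-4.3  2.1 -1.6] w 0.0349 ff 41.6
0.79 t 101.4 p [0.5519 0.1441 0.1622] F [-4.7  0.9 -1.6] w 0.0351 ff 41.7
0.66 t 101.8 p [0.553  0.1594 0.1794] F [-5.3  0.4 -0.7] w 0.0353 ff 41.8
0.53 t 102.2 p [0.5542 0.1765 0.1942] F [-4.4 -0.2  1.7] w 0.0355 ff 41.7
0.40 t 102.6 p [0.5556 0.1955 0.2067] F [-5.4 -1.3  2. ] w 0.0354 ff 41.9
0.26 t 103.0 p [0.5571 0.2164 0.2167] F [-4.6 -1.7  3. ] w 0.0355 ff 42.2
0.13 t 103.3 p [0.5587 0.2385 0.224 ] F [-3.3  0.8  4.2] w 0.0349 ff 42.8
0.00 t 103.7 p [0.5603 0.2612 0.2284] F [-2.7 -0.6  6.4] w 0.0354 ff 43.3
-0.02 t 104.0 p [0.5606 0.2641 0.2287] F [-1.7 -2.1  6.2] w 0.0355 ff 43.5
```

View pics/s7.png

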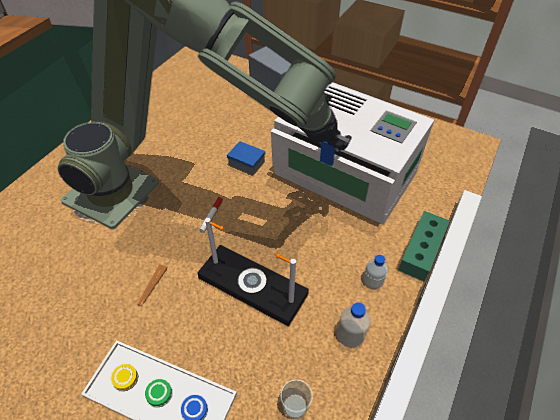

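The door looks shut with the tab at (328,152). I release it and confirm with a guarded push from outside.

```bash
python3 - <<'E'
from h import *
TL=np.radians(33); R=tabrot(TL); z=R.as_matrix()[:,2]
r.gripper_to(.075); s=st("open"); p=s["eef_pos"]-.10*z; r.movel(p,speed=.12); r.gripper_to(0.,30)
q=TAB+[0,0,0]-.045*N-r.tip_reach*z
r.reach(q,R.as_rotvec()); f0=st("before")["contact_force"]@N
for i in range(30):
    q=q+.002*N; r.movel(q,speed=.04); f=r.get_state()["contact_force"]@N-f0
    if f<-12: break
print(i,f); s=st("pushed"); print("tip-TAB along N",(s["eef_pos"]+r.tip_reach*z-TAB)@N)
r.movel(s["eef_pos"]-.06*N,speed=.15); r.movel(s["eef_pos"]-.08*N+[0,0,.12],speed=.2)
r.reach((.50,.20,.42),down(0)); r.dwell(.2); W=grab("wrist")
b=[b for b in blobs(mask(W,"blue"),100) if abs(b[0][0]-349)+abs(b[0][1]-122)<60];print(b)
x,y,w,h=b[0][1][:4];print(onz(W,[(x,y),(x+w,y+h)],.24))
r.reach((.35,-.02,.45),down(0)); grab("top","top9"); st()
E
```

```text
open t 104.5 p [0.56   0.2644 0.2277] F [-0.  -0.4 -0. ] w 0.0751 ff 0.0
before t 106.6 p [0.5561 0.2059 0.2434] F [-0.7  0.1  1. ] w 0.0 ff 0.0
17 -17.90239329027093
pushed t 111.1 p [0.5582 0.2385 0.2434] F [ -3.8 -17.7   6.2] w -0.0005 ff 8.5
tip-TAB along N -0.012130041990924904
[(array([350.3, 122.5]), array([331, 116,  40,  14, 453], dtype=int32))]
[[0.54191997 0.26870399 0.24      ]
 [0.57782487 0.25688951 0.24      ]]
 t 114.3 p [ 0.3508 -0.0196  0.4497] F [ 0.7  0.4 -0.5] w 0.0 ff 0.0
```

View pics/top9.png

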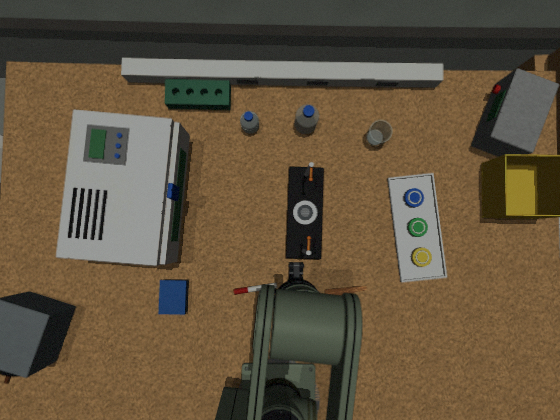

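The final view shows the door shut, with the tab at (172,191) as at the start. The dishes lie on the tray at (414,197), (418,227) and (422,257), and the bystanders are where they were.

```bash
python3 -c "
from rig import r
print(r.job_done())"
```

```text
the job is handed in; nothing more can be done
None
```

The job is handed in: blue, green and yellow were each held at the viewing point for at least 2.5 s and laid side by side on the tray, the door is shut, and nothing else looks moved in the final top view.

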